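# Zero the bench scale on its dome key

## Robot

A 7-joint arm with a two-finger parallel gripper is mounted at the origin on a cart in front of the work surface, level with it; the furniture and walls round the work are solid. World frame = base frame: x ahead of the robot, y to its left, z up, the work surface at z = 0. Lengths are in m, angles in rad, forces in N, time in s.
With the tool pointing down it reaches from about 0.425 to 0.875 m from the base axis. Payload 4.7 kg.
Tool frame: the origin (TCP) lies on the centre line of the jaws, within the pads' length; the fingertips stand 14 mm ahead of it and the grasp point (between the pads) lies 5 mm behind it; z points along the fingers, y is the line along which they close (so a half turn about z gives the same grasp; the last joint's range is limited). The gripper opens to 85 mm and grips with 20 to 120 N. Pads are 22 mm wide; open, the fingers measure 114 mm over their backs; the gripper's body (76 mm by 85 mm) begins 54 mm behind the grasp point. The pads swing forward as they close: fully open they stand 13 mm farther back than shut.
Start: joints at [-1.195, 0.321, -0.07, 1.45, 0.023, 1.371, -0.057], TCP at [0.23, 0.608, 0.245] pointing down, gripper open.
Joint ranges: [-2.86, 2.86], [-0.3, 2.09], [-1.38, 1.24], [0.06, 2.45], [-1.56, 4.7], [0.09, 2.05], [-2.69, 2.69]. Speed limits (rad/s): [2.57, 2.57, 3.14, 3.14, 3.14, 3.14, 3.14].

## Interface

Orientations are given as [roll, pitch, yaw] about the fixed x, y, z axes, in that order (R = Rz(yaw) Ry(pitch) Rx(roll)).
In Python, from plant import status, read_camera, get_calibration, arm gives the robot as it stands.
- The arm moves only by the tool send_rows, never from a script. Its argument "motion" is a list of rows, each a list of 7 numbers: the opening, from 0 (shut) to 1 (fully open), then the shift along the world's x, y, z each as a share of 0.1 m, from -1 to 1, then the turn, a rotation vector about the world's x, y, z each as a share of 360 degrees, from -1 to 1. In form: [[jaw, dx, dy, dz, wx, wy, wz], ...]. A call has 1 to 20 rows; each row is the pose to reach, as a shift and turn from the pose commanded when the call began, turning the shorter way round; what a row does not reach only later rows make up. A row lasts 1/8 s, in which the tool goes at most 62.5 mm and 10.7 degrees, less where a joint would pass 70% of its speed; a pose out of reach is approached as far as the arm can. A call with a number of a shift or a turn outside -1 to 1 is refused whole. A call with a gripper value outside its range is refused whole. The fingers move at their own pace and stop on an object; "squeeze" is the grip in N (left out, the last holds). Time passes only in rows, so rows that repeat a pose let the fingers close. It gives the time, the measured TCP pose, the force, the opening and the grip force at its end, in the units of the state.
- status.sense(): the state, without advancing time (a new reading comes with each control period).
- read_camera(name): name is "scene" or "top"; returns (picture, depth): 480x640x3 uint8, red, green, blue; 480x640 float32, m along the optical axis (not along the pixel's ray), 0 where there is no reading.
- get_calibration(name): a dict with "intrinsics" (3x3 intrinsics, pixels), "T" (4x4, takes a point from camera to world coordinates). Camera axes: x right, y up, looking along -z (the intrinsics and any distortion apply to the point x, -y, -z); pixel columns grow to the right and rows downward; lengths in m; the calibration is good to about 2 mm. A picture is of the moment at which its call begins. get_calibration takes no time and is no camera call.
- arm.finish_job(): hands the job in; it is judged then, once.
The state is a dict: "time": time; "joint_pos": joint angles; "dq": joint speeds; "effort": joint torques, N m; "ee_pos": TCP position; "eef_rot": TCP orientation; "force": force on the tool from outside, world axes, zero at the start; "ft_torque": the same for the moment, N m; "grip_width": finger opening in m; "finger_force": force on a finger pad.
Only numpy, scipy, OpenCV 4.12 (cv2) and the standard library are available. Lean on these libraries where they do the work, as an engineer would, in place of code of your own. Each camera call takes 0.05 s, during which the arm holds its last target. There are 200 camera calls.

## Task

Zero the bench scale: slide its blue dust shutter fully open to uncover the green key, press the key down just until it clicks and no further, keep it there for about a second, and let it come up again. Then slide the shutter fully shut over the key. Leave the tin lid lying on the weighing pan and the things round the scale where they are.

Things in the scene. Friction and masses are not known exactly. Their poses are not given: they have to be found in the camera images.
- scale: Grey bench scale, 210 (x) x 230 (y) mm, heavy, does not move. Origin: centre of its underside, on the table; its -x side (display) faces roughly the robot, +y left, z up. Steel weighing pan on the rear half: 96 x 206 mm, top at z = 68 mm, centre x = +52 mm. Front half: a deck at z = 38 mm with the key, between two rails along y (16 mm high, 74 mm clear between them) that carry the shutter.
- key (a joint): Travel of the green dome key straight down, m: 0 up, 0.012 hard stop. Pressing force rises to a peak of about 6 N at 2.5 mm, falls (the click) to about 3 N at 7 mm, then rises ever more steeply: 6 N at 9 mm, 10 N at 9.7 mm, 15 N at 10.5 mm. Clicked from 4 mm on; past 10.5 mm it is pressed too far. It springs up when let go.
- key_top (a point): Centre of the top of the green round key, 42 mm across; when the key is up this point is at x = -55, y = -55, z = 52 mm in the scale's frame, that is 52 mm above the table and 14 mm above the deck round it. Axes as the scale's.
- shutter (a joint): Slide of the blue shutter along the scale's +y, m: 0 shut (centred over the key), 0.09 fully open. About 2 N moves it; it stays where it is left. It may start a little open.
- tab (a point): Centre of the shutter's black push tab: upright, 50 (x) x 12 (y) x 22 mm high, in the middle of the shutter; push it along y on either side (or pinch its 12 mm from above). Shut, it is at x = -55, y = -55, z = 69.5 mm in the scale's frame; tab top 80.5 mm, shutter's flat top 58.5 mm above the table. Shutter plate 90 (x) x 80 (y) x 4 mm. Axes as the scale's.
- tin: Loose shallow round tin lid, 76 mm across, 9 mm high, with white plaster chips stuck in it, lying on the weighing pan. Origin: centre of its underside.
- cutters: Loose black flush cutters, 123 x 42 x 10 mm, on the table to the right of the scale. Origin: centre of the underside.
- scoop: Loose blue plastic scoop, 122 x 48 x 36 mm, on the table to the left of the scale. Origin: centre of the underside.

How it is judged:
By the outcome, as a careful person would: the job done as asked, in the order asked, and still so for the second after the job is handed in, with the robot touching nothing.
It also fails if it takes over 61 s, if anything falls off the work surface, if the arm or the gripper's body presses on something with over 40 N, if the wrist force passes 120 N, or if a joint passes its speed limit or range.

## Working session

There is one attempt and no reset: what is moved stays moved. The work goes in short steps, Python scripts to look and compute and a tool call to move; the robot and the scene stay as the last step left them, time stands still between calls to the robot, and variables do not carry over. Pictures are saved under pics/ and viewed, at most 10 in all, crops included, and the job is handed in when it is done.

Besides the shell and the picture viewer there is one more tool, called after "Emit:" as name(argument=value, ...) on one line, values as JSON. send_rows: Moves the arm, as the interface text tells. Shift numbers are shares of 0.1 m and turn numbers shares of 360 degrees, none past 1 either way. Its arguments: {"type":"object","properties":{"motion":{"type":"array"},"squeeze":{"type":"number"}},"required":["motion"]}

```bash
mkdir -p pics; ls; python3 - <<'E'
from plant import status, read_camera, get_calibration, arm
import cv2,numpy as np
for n in("scene","top"):
    p,d=read_camera(n); cv2.imwrite(f"pics/{n}0.png",p[:,:,::-1]); np.save(f"pics/{n}0.npy",d)
    c=get_calibration(n); print(n,{k:np.round(v,3).tolist() for k,v in c.items()})
print(status.sense())
E
```

```text
pics
scene {'intrinsics': [[550.243, 0.0, 322.591], [0.0, 550.243, 237.796], [0.0, 0.0, 1.0]], 'T': [[0.88, 0.308, -0.362, 0.043], [-0.476, 0.552, -0.685, -0.97], [-0.011, 0.775, 0.632, 0.94], [0.0, 0.0, 0.0, 1.0]]}
top {'intrinsics': [[485.202, 0.0, 323.756], [0.0, 485.202, 243.724], [0.0, 0.0, 1.0]], 'T': [[0.025, 0.998, -0.059, 0.493], [-1.0, 0.024, -0.003, -0.03], [-0.001, 0.059, 0.998, 1.196], [0.0, 0.0, 0.0, 1.0]]}
{'time': 0.1, 'joint_pos': array([-1.19490116,  0.32175643, -0.07004781,  1.45159263,  0.02259817,
        1.37082113, -0.05691281]), 'dq': array([-7.02359881e-05, -2.49411580e-03, -2.26404179e-04, -3.64133090e-03,
       -6.12954139e-04, -3.98512366e-04, -1.02284764e-03]), 'effort': array([-7.41170661e-04, -4.94873428e+01, -3.84311741e-01, -3.15209091e+01,
        1.31182180e-02,  7.37402559e-03,  1.29304721e-05]), 'ee_pos': array([0.22996445, 0.60744563, 0.24430778]), 'eef_rot': array([-3.13980429e+00,  1.06419768e-04,  2.77977811e+00]), 'force': array([ 0.3973049 , -0.22479542, -0.24822906]), 'ft_torque': array([0.0322843 , 0.05544623, 0.05239638]), 'finger_force': 0.0, 'grip_width': 0.08519733683971528}
```

View pics/top0.png

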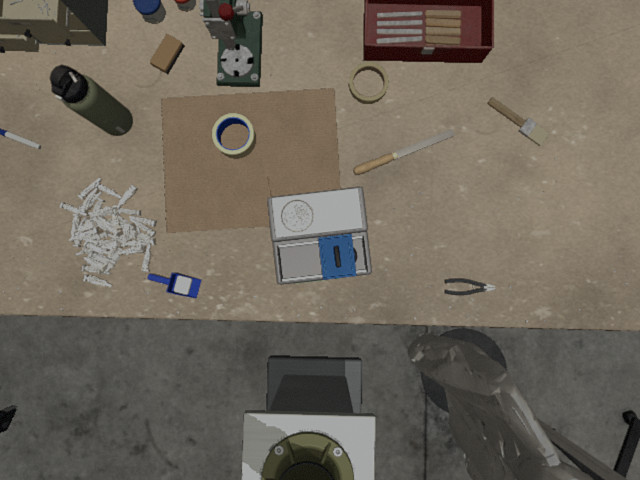

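View pics/scene0.png

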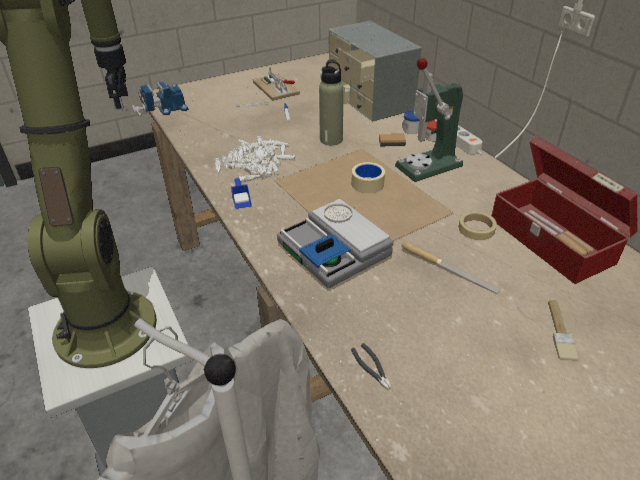

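The top view shows the scale at about (270–370, 187–283), with the blue shutter near (337, 257) and its tab at (337, 256). The cutters are at (468, 287), the scoop at (178, 284) and the tin at (297, 215). Next I'll enlarge the scale.

```bash
python3 - <<'E'
import cv2
a=cv2.imread("pics/top0.png")[180:290,260:380]
cv2.imwrite("pics/crop1.png",cv2.resize(a,None,fx=5,fy=5,interpolation=cv2.INTER_CUBIC))
E
```

```text
(no output)
```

View pics/crop1.png

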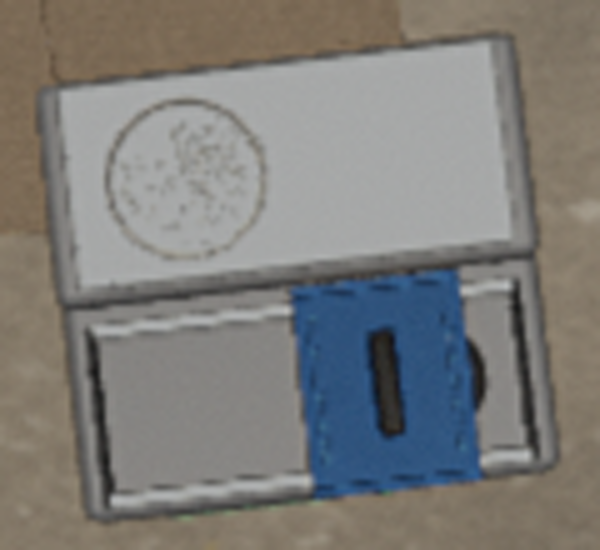

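Crop (5×, origin 260,180): pan corners are at (60,92), (497,40), (513,240) and (78,288). The tab's top runs from (368,333) to (404,430), and the shutter plate's corners are (293,290), (455,270), (480,478) and (313,497). The dark rim of the key shows at (477,372), so the shutter starts partly open.

```bash
cat >h.py <<'E'
import numpy as np, cv2
from plant import get_calibration
def px2w(n,uv,z):
    c=get_calibration(n);K=np.array(c["intrinsics"]);T=np.array(c["T"])
    uv=np.atleast_2d(uv).astype(float)
    r=np.c_[(uv[:,0]-K[0,2])/K[0,0],-(uv[:,1]-K[1,2])/K[1,1],-np.ones(len(uv))]@T[:3,:3].T
    return T[:3,3]+r*((z-T[2,3])/r[:,2])[:,None]
def fit(P,W):
    P=np.array(P);W=np.array(W)[:,:2];p=P-P.mean(0);w=W-W.mean(0)
    a=np.arctan2((p[:,0]*w[:,1]-p[:,1]*w[:,0]).sum(),(p*w).sum())
    R=np.array([[np.cos(a),-np.sin(a)],[np.sin(a),np.cos(a)]]);t=W.mean(0)-R@P.mean(0)
    return a,t,R,W-(P@R.T+t)
E
python3 - <<'E'
from h import *
c=lambda L:np.array(L)/5+[260,180]-0.4
pan=px2w("top",c([(60,92),(497,40),(513,240),(78,288)]),.068)
a,t,R,e=fit([(100,103),(100,-103),(4,-103),(4,103)]/np.array(1000.),pan)
print("yaw",np.degrees(a),"t",t,"res mm",(e*1e3).round(1).tolist())
tab=px2w("top",c([(368,333),(390,328),(404,430),(382,436)]),.0805)
sh=px2w("top",c([(293,290),(455,270),(480,478),(313,497)]),.0585)
for n,q in(("tab",tab),("sh",sh)): print(n,q.mean(0),"scale frame",(R.T@(q.mean(0)[:2]-t)).round(4))
print("key w",R@[-.055,-.055]+t,"tab open",R@[-.055,.035]+t)
d=np.load("pics/top0.npy");C=get_calibration("top");K,T=np.array(C["intrinsics"]),np.array(C["T"])
for u,v in((340,205),(325,245),(300,258),(337,257),(297,215),(250,290)):
    z=np.median(d[v-1:v+2,u-1:u+2]);print(u,v,(T@[(u-K[0,2])/K[0,0]*z,-(v-K[1,2])/K[1,1]*z,-z,1])[:3].round(4))
E
```

```text
yaw 7.690615021912165 t [ 0.58072885 -0.01589416] res mm [[-2.1, -1.2], [-0.1, -1.3], [1.0, 2.2], [1.2, 0.4]]
tab [ 0.53149882 -0.05720899  0.0805    ] scale frame [-0.0543 -0.0344]
sh [ 0.53140654 -0.05741441  0.0585    ] scale frame [-0.0544 -0.0345]
key w [ 0.53358388 -0.07775976] tab open [0.52153973 0.0114307 ]
340 205 [ 0.651  -0.0622  0.0704]
325 245 [ 0.5572 -0.0295  0.0598]
300 258 [0.5259 0.0294 0.039 ]
337 257 [ 0.529  -0.0577  0.0812]
297 215 [0.6251 0.0375 0.0706]
250 290 [0.4454 0.152  0.0005]
```

Emit:
send_rows(motion=[[0,0.38,-0.5,0,0,0,0.027],[0,0.76,-1,0,0,0,0.0525],[0,0.76,-1,0,0,0,0.0789],[0,0.76,-1,0,0,0,0.0789]], squeeze=20)

```text
time: 0.6
ee_pos: [0.3064, 0.5073, 0.2451]
eef_rot: [-3.142, -0.001, -3.011]
force: [-0.7, 0.4, -1.0]
grip_width: 0.0126
finger_force: 0.0
```

Emit:
send_rows(motion=[[0,0.38,-0.5,0,0,0,0],[0,0.76,-1,0,0,0,0],[0,0.76,-1,0,0,0,0]])

```text
time: 0.98
ee_pos: [0.3858, 0.4038, 0.2453]
eef_rot: [-3.139, 0.001, -3.019]
force: [-0.2, 0.9, -0.1]
grip_width: 0.0002
finger_force: 0.0
```

Emit:
send_rows(motion=[[0,0.38,-0.5,0,0,0,0],[0,0.76,-1,0,0,0,0],[0,0.76,-1,0,0,0,0]])

```text
time: 1.35
ee_pos: [0.461, 0.3041, 0.2453]
eef_rot: [-3.14, 0.001, -3.018]
force: [-0.1, 1.0, -0.1]
grip_width: -0.0001
finger_force: 0.0
```

Emit:
send_rows(motion=[[0,0.38,-0.5,0,0,0,0],[0,0.76,-1,0,0,0,0],[0,0.76,-1,0,0,0,0]])

```text
time: 1.72
ee_pos: [0.5364, 0.2043, 0.2451]
eef_rot: [-3.139, 0.001, -3.017]
force: [-0.2, 0.4, 0.6]
grip_width: -0.0003
finger_force: 0.0
```

Emit:
send_rows(motion=[[0,0,-0.5,0,0,0,0],[0,0,-1,0,0,0,0],[0,0,-1,0,0,0,0]])

```text
time: 2.1
ee_pos: [0.534, 0.1058, 0.2455]
eef_rot: [-3.141, -0.0, -3.014]
force: [0.9, 0.7, -0.3]
grip_width: -0.0001
finger_force: 0.0
```

Emit:
send_rows(motion=[[0,0,-0.5,0,0,0,0],[0,0,-1,0,0,0,0],[0,0,-1,0,0,0,0]])

```text
time: 2.48
ee_pos: [0.5341, 0.0063, 0.2455]
eef_rot: [-3.141, 0.0, -3.013]
force: [0.2, 0.6, 0.7]
grip_width: 0.0003
finger_force: 0.0
```

Emit:
send_rows(motion=[[0,0,-0.5,-0.3,0,0,0],[0,-0.01,-0.93,-0.7,0,0,0],[0,-0.01,-0.93,-1,0,0,0],[0,-0.01,-0.93,-1,0,0,0]])

```text
time: 2.98
ee_pos: [0.5318, -0.0816, 0.1429]
eef_rot: [3.14, -0.005, -3.005]
force: [-0.4, 1.0, -0.4]
grip_width: -0.0002
finger_force: 0.0
```

Emit:
send_rows(motion=[[0,0,0,-0.25,0,0,0.0015],[0,0,0,-0.35,0,0,0.0015],[0,0,0,-0.35,0,0,0.0015]])

```text
time: 3.35
ee_pos: [0.5335, -0.0835, 0.1107]
eef_rot: [3.141, -0.0, -2.996]
force: [-0.2, -0.4, 0.5]
grip_width: 0.0
finger_force: 0.0
```

```bash
python3 - <<'E'
from plant import status, read_camera
import cv2
p,d=read_camera("scene"); cv2.imwrite("pics/s1.png",cv2.resize(p[150:300,240:440,::-1],None,fx=4,fy=4,interpolation=cv2.INTER_CUBIC))
s=status.sense();print(s["ee_pos"],s["eef_rot"],s["force"])
E
```

```text
[ 0.53383446 -0.08398053  0.11121362] [ 3.14138409e+00  1.04823148e-03 -2.99688164e+00] [ 0.03837735 -0.42041681 -0.17214527]
```

View pics/s1.png

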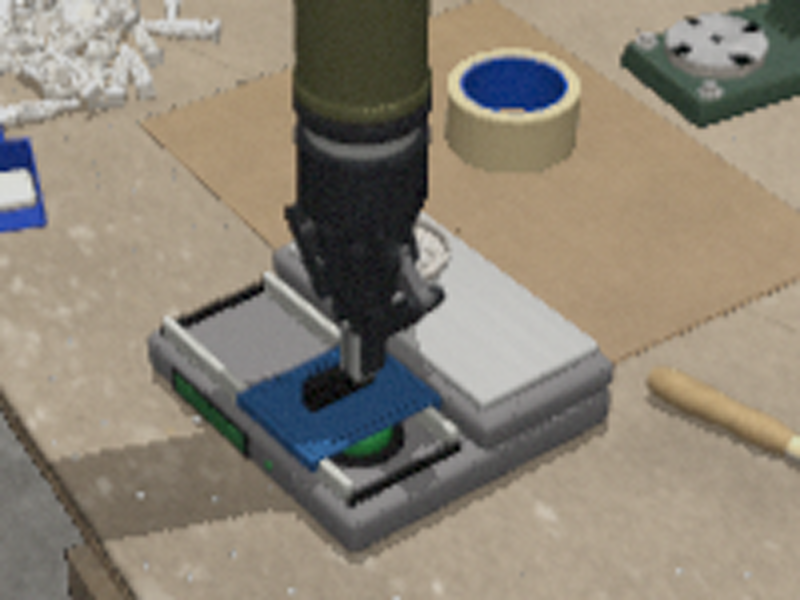

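```bash
python3 - <<'E'
from h import *
c=get_calibration("scene");K=np.array(c["intrinsics"]);T=np.linalg.inv(np.array(c["T"]))
for n,p in {"tip14":(.534,-.084,.097),"tip27":(.534,-.084,.084),"tab":(.5315,-.0572,.0805),"key":(.5336,-.0778,.052)}.items():
    q=T@[*p,1];u=K[0,0]*q[0]/-q[2]+K[0,2];v=K[1,1]*-q[1]/-q[2]+K[1,2];print(n,(u-240)*4,(v-150)*4)
E
```

```text
tip14 363.8995824996189 372.7586834755623
tip27 363.92431195309905 389.3461469990641
tab 339.0497539878636 370.27530154114584
key 358.50172757297673 423.6961766504569
```

The picture shows the closed fingertips at about (365,380), just beside the tab at (335,388). That fits the 14 mm tip offset. I'll lower them carefully.

Emit:
send_rows(motion=[[0,0.01,-0.02,-0.1,0,0,-0.0015],[0,0.01,-0.03,-0.2,0,0,-0.0015],[0,0.01,-0.03,-0.2,0,0,-0.0015]])

```text
time: 3.78
ee_pos: [0.5332, -0.0883, 0.0893]
eef_rot: [3.141, -0.002, -3.008]
force: [-0.0, -0.3, 1.0]
grip_width: 0.0002
finger_force: 0.0
```

Emit:
send_rows(motion=[[0,0,0,-0.05,0,0,0],[0,0,0,-0.1,0,0,0],[0,0,0,-0.1,0,0,0],[0,0,0,-0.1,0,0,0]])

```text
time: 4.28
ee_pos: [0.5342, -0.088, 0.0804]
eef_rot: [3.142, 0.0, -3.008]
force: [-0.5, 0.7, 0.4]
grip_width: 0.0002
finger_force: 0.0
```

Emit:
send_rows(motion=[[0,-0.013,0.1,0,0,0,0],[0,-0.027,0.2,0,0,0,0],[0,-0.04,0.3,0,0,0,0],[0,-0.054,0.4,0,0,0,0],[0,-0.067,0.5,0,0,0,0],[0,-0.081,0.6,0,0,0,0],[0,-0.094,0.7,0,0,0,0],[0,-0.094,0.7,0,0,0,0]])

```text
time: 5.28
ee_pos: [0.5246, -0.0162, 0.0802]
eef_rot: [3.14, 0.0, -3.006]
force: [0.2, -1.1, 1.0]
grip_width: 0.0001
finger_force: 0.0
```

```bash
python3 - <<'E'
from plant import status, read_camera
import cv2
p,d=read_camera("top"); cv2.imwrite("pics/t2.png",cv2.resize(p[180:290,260:380,::-1],None,fx=5,fy=5,interpolation=cv2.INTER_CUBIC))
s=status.sense();print(s["ee_pos"],s["eef_rot"],s["force"])
E
```

```text
[ 0.52464786 -0.01677528  0.0801915 ] [ 3.14046079e+00  1.37522761e-04 -3.00641749e+00] [-0.13692259 -0.39287345 -0.56089103]
```

View pics/t2.png

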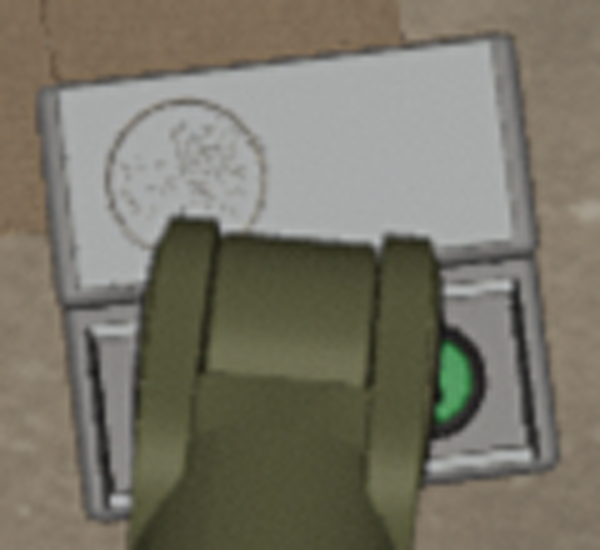

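The key's green right half is now exposed at (455,382), and the arm hides the shutter. I'll keep going until it reaches the stop.

Emit:
send_rows(motion=[[0,-0.005,0.04,0,0,0,0],[0,-0.008,0.06,0,0,0,0],[0,-0.008,0.06,0,0,0,0]])

```text
time: 5.7
ee_pos: [0.5239, -0.0122, 0.0803]
eef_rot: [-3.142, 0.0, -3.008]
force: [0.7, -1.5, -0.8]
grip_width: 0.0001
finger_force: 0.7
```

Emit:
send_rows(motion=[[0,-0.003,0.02,0,0,0,0],[0,-0.003,0.02,0,0,0,0]])

```text
time: 5.95
ee_pos: [0.5236, -0.01, 0.0803]
eef_rot: [3.142, 0.0, -3.008]
force: [0.6, -2.0, -0.7]
grip_width: -0.0001
finger_force: 0.8
```

Emit:
send_rows(motion=[[0,-0.003,0.02,0,0,0,0],[0,-0.003,0.02,0,0,0,0]])

```text
time: 6.2
ee_pos: [0.5233, -0.0078, 0.0803]
eef_rot: [3.141, -0.0, -3.007]
force: [0.4, -0.7, -0.9]
grip_width: -0.0001
finger_force: 0.7
```

Emit:
send_rows(motion=[[0,-0.003,0.02,0,0,0,0],[0,-0.003,0.02,0,0,0,0]])

```text
time: 6.45
ee_pos: [0.5231, -0.0066, 0.0804]
eef_rot: [-3.141, 0.0, -3.008]
force: [1.7, -3.7, -2.1]
grip_width: 0.0002
finger_force: 1.8
```

Emit:
send_rows(motion=[[0,-0.003,0.02,0,0,0,0],[0,-0.003,0.02,0,0,0,0]])

```text
time: 6.7
ee_pos: [0.523, -0.0064, 0.0804]
eef_rot: [-3.139, 0.001, -3.009]
force: [1.9, -7.1, -1.9]
grip_width: -0.0001
finger_force: 3.8
```

Emit:
send_rows(motion=[[0,-0.003,0.02,0,0,0,0],[0,-0.003,0.02,0,0,0,0]])

```text
time: 6.95
ee_pos: [0.523, -0.0063, 0.0804]
eef_rot: [-3.137, 0.001, -3.01]
force: [3.1, -12.4, -3.0]
grip_width: -0.0001
finger_force: 5.6
```

Emit:
send_rows(motion=[[0,0.015,-0.1,0,0,0,0],[0,0.02,-0.15,0.02,0,0,0],[0,0.02,-0.15,0.3,0,0,0],[0,0.03,-0.3,0.4,0,0,0],[0,0.11,-0.77,0.4,0,0,0],[0,0.11,-0.77,0.4,0,0,0],[0,0.11,-0.77,0.4,0,0,0]])

```text
time: 7.82
ee_pos: [0.5331, -0.0791, 0.12]
eef_rot: [3.141, -0.001, -3.008]
force: [0.3, 0.1, 0.3]
grip_width: -0.0001
finger_force: 0.0
```

```bash
python3 - <<'E'
from plant import status, read_camera
import cv2
a=[cv2.resize(read_camera(n)[0][y:y+110,x:x+130,::-1],None,fx=3,fy=4.5,interpolation=cv2.INTER_CUBIC) for n,x,y in(("top",255,180),("scene",270,190))]
cv2.imwrite("pics/b3.png",cv2.hconcat(a))
s=status.sense();print(s["ee_pos"],s["eef_rot"],s["force"])
E
```

```text
[ 0.5331497  -0.07801213  0.11998238] [ 3.14069912e+00 -5.85968786e-04 -3.00625045e+00] [0.15081355 0.59835042 0.03906558]
```

View pics/b3.png

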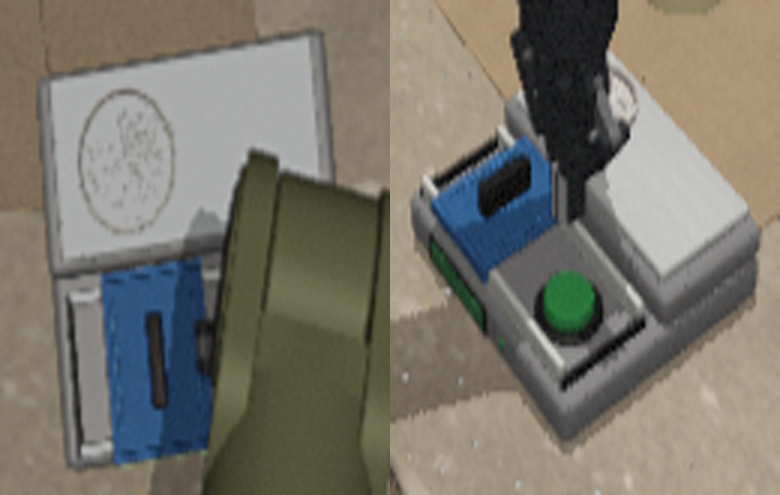

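The shutter is fully open. The key top shows at about (570,290) in the right half of the picture, which matches where I predicted it to within 2 mm. I'll come down to just above it.

Emit:
send_rows(motion=[[0,0,0,-0.3,0,0,0],[0,0,0,-0.45,0,0,0],[0,0,0,-0.48,0,0,0],[0,0,0,-0.48,0,0,0]])

```text
time: 8.43
ee_pos: [0.5337, -0.0789, 0.0726]
eef_rot: [3.142, 0.0, -3.007]
force: [0.0, 0.3, -0.5]
grip_width: 0.0001
finger_force: 0.0
```

Emit:
send_rows(motion=[[0,0,0,-0.02,0,0,0],[0,0,0,-0.04,0,0,0],[0,0,0,-0.04,0,0,0]])

```text
time: 8.8
ee_pos: [0.5334, -0.0791, 0.0684]
eef_rot: [3.141, 0.0, -3.008]
force: [-0.2, -0.9, 0.2]
grip_width: 0.0004
finger_force: 0.0
```

Emit:
send_rows(motion=[[0,0,0,-0.01,0,0,0],[0,0,0,-0.02,0,0,0],[0,0,0,-0.02,0,0,0]])

```text
time: 9.18
ee_pos: [0.5333, -0.0791, 0.0662]
eef_rot: [3.142, -0.0, -3.008]
force: [-0.3, 1.5, -0.1]
grip_width: -0.0003
finger_force: 0.0
```

Emit:
send_rows(motion=[[0,0,0,-0.01,0,0,0],[0,0,0,-0.01,0,0,0]])

```text
time: 9.43
ee_pos: [0.5334, -0.0791, 0.0656]
eef_rot: [3.141, 0.0, -3.008]
force: [-1.4, 1.1, 4.3]
grip_width: -0.0001
finger_force: 1.5
```

Emit:
send_rows(motion=[[0,0,0,-0.01,0,0,0],[0,0,0,-0.01,0,0,0]])

```text
time: 9.68
ee_pos: [0.5334, -0.0791, 0.0646]
eef_rot: [3.141, 0.0, -3.008]
force: [-1.9, 0.6, 4.2]
grip_width: -0.0002
finger_force: 2.6
```

Emit:
send_rows(motion=[[0,0,0,-0.01,0,0,0],[0,0,0,-0.01,0,0,0]])

```text
time: 9.93
ee_pos: [0.5334, -0.0791, 0.0637]
eef_rot: [3.141, 0.0, -3.008]
force: [-2.6, 0.6, 5.9]
grip_width: -0.0003
finger_force: 2.9
```

Emit:
send_rows(motion=[[0,0,0,-0.01,0,0,0],[0,0,0,-0.01,0,0,0]])

```text
time: 10.18
ee_pos: [0.5335, -0.0791, 0.0627]
eef_rot: [3.141, 0.0, -3.008]
force: [-2.0, -0.1, 5.4]
grip_width: 0.0003
finger_force: 2.8
```

Emit:
send_rows(motion=[[0,0,0,-0.01,0,0,0],[0,0,0,-0.01,0,0,0]])

```text
time: 10.42
ee_pos: [0.5334, -0.0791, 0.0615]
eef_rot: [3.141, 0.0, -3.008]
force: [-2.3, -0.1, 4.5]
grip_width: -0.0001
finger_force: 2.3
```

Emit:
send_rows(motion=[[0,0,0,-0.01,0,0,0],[0,0,0,-0.01,0,0,0]])

```text
time: 10.68
ee_pos: [0.5334, -0.0791, 0.0602]
eef_rot: [-3.142, 0.0, -3.008]
force: [-2.1, -0.8, 3.1]
grip_width: 0.0001
finger_force: 1.8
```

The force has fallen to about 3 N, so the key has clicked. I'll hold for a second and then lift.

Emit:
send_rows(motion=[[0,0,0,0,0,0,0],[0,0,0,0,0,0,0],[0,0,0,0,0,0,0],[0,0,0,0,0,0,0],[0,0,0,0,0,0,0],[0,0,0,0,0,0,0],[0,0,0,0,0,0,0]])

```text
time: 11.55
ee_pos: [0.5334, -0.0791, 0.0604]
eef_rot: [3.142, 0.0, -3.008]
force: [-0.5, 0.1, 3.4]
grip_width: 0.0
finger_force: 1.8
```

Emit:
send_rows(motion=[[0,0,0,0.1,0,0,0],[0,0,0,0.3,0,0,0],[0,0,0,0.6,0,0,0],[0,0,0,0.6,0,0,0]])

```text
time: 12.05
ee_pos: [0.5352, -0.0791, 0.1228]
eef_rot: [-3.141, 0.005, -3.008]
force: [-0.2, 0.0, -0.2]
grip_width: 0.0
finger_force: 0.0
```

Emit:
send_rows(motion=[[0,-0.07,0.5,0,0,0,0],[0,-0.13,1,0,0,0,0],[0,-0.13,1,0,0,0,0]])

```text
time: 12.42
ee_pos: [0.5192, 0.0261, 0.1194]
eef_rot: [3.139, -0.002, -3.0]
force: [0.1, -0.1, -0.2]
grip_width: -0.0
finger_force: 0.0
```

Emit:
send_rows(motion=[[0,-0.02,0.19,0,0,0,0],[0,-0.02,0.19,0,0,0,0],[0,-0.02,0.19,-0.2,0,0,0],[0,-0.02,0.19,-0.3,0,0,0],[0,-0.02,0.19,-0.4,0,0,0],[0,-0.02,0.19,-0.4,0,0,0]])

```text
time: 13.18
ee_pos: [0.5178, 0.0394, 0.0795]
eef_rot: [-3.141, -0.002, -3.008]
force: [0.6, -0.4, 0.1]
grip_width: -0.0001
finger_force: 0.0
```

Emit:
send_rows(motion=[[0,0.013,-0.1,0,0,0,0],[0,0.027,-0.2,0,0,0,0],[0,0.04,-0.3,0,0,0,0],[0,0.054,-0.4,0,0,0,0],[0,0.067,-0.5,0,0,0,0],[0,0.081,-0.6,0,0,0,0],[0,0.094,-0.7,0,0,0,0],[0,0.108,-0.8,0,0,0,0],[0,0.121,-0.9,0,0,0,0],[0,0.125,-0.93,0,0,0,0],[0,0.125,-0.93,0,0,0,0]])

```text
time: 14.55
ee_pos: [0.5302, -0.0541, 0.0801]
eef_rot: [-3.141, -0.002, -3.008]
force: [1.0, -0.5, -0.4]
grip_width: -0.0002
finger_force: 0.0
```

Emit:
send_rows(motion=[[0,0.005,-0.04,0,0,0,0],[0,0.005,-0.04,0,0,0,0]])

```text
time: 14.8
ee_pos: [0.5306, -0.057, 0.08]
eef_rot: [3.141, -0.002, -3.008]
force: [-0.6, 1.5, 0.3]
grip_width: -0.0002
finger_force: 0.8
```

Emit:
send_rows(motion=[[0,0.003,-0.02,0,0,0,0],[0,0.003,-0.02,0,0,0,0]])

```text
time: 15.05
ee_pos: [0.5307, -0.0572, 0.0799]
eef_rot: [3.139, -0.002, -3.007]
force: [-2.8, 5.5, 1.1]
grip_width: 0.0001
finger_force: 2.8
```

Emit:
send_rows(motion=[[0,0.003,-0.02,0,0,0,0],[0,0.003,-0.02,0,0,0,0]])

```text
time: 15.3
ee_pos: [0.5307, -0.0573, 0.0799]
eef_rot: [3.137, -0.003, -3.005]
force: [-3.8, 9.1, 2.2]
grip_width: 0.0003
finger_force: 4.6
```

Emit:
send_rows(motion=[[0,-0.015,0.1,0,0,0,0],[0,-0.02,0.15,0.02,0,0,0],[0,-0.02,0.15,0.4,0,0,0],[0,-0.02,0.15,0.9,0,0,0],[0,-0.02,0.15,1,0,0,0]])

```text
time: 15.92
ee_pos: [0.5325, -0.0469, 0.1843]
eef_rot: [-3.14, 0.007, -3.008]
force: [0.4, 0.6, 0.2]
grip_width: 0.0001
finger_force: 0.0
```

Emit:
send_rows(motion=[[0,0,0.6,0.2,0,0,0],[0,0,1,0.2,0,0,0],[0,0,1,0.2,0,0,0]])

```text
time: 16.3
ee_pos: [0.5296, 0.058, 0.1998]
eef_rot: [3.141, -0.0, -3.001]
force: [0.2, -1.2, -0.9]
grip_width: -0.0001
finger_force: 0.0
```

Emit:
send_rows(motion=[[0,0,0.6,0,0,0,0],[0,0,1,0,0,0,0],[0,0,1,0,0,0,0]])

```text
time: 16.68
ee_pos: [0.5293, 0.1568, 0.1994]
eef_rot: [3.141, -0.001, -3.002]
force: [0.0, -0.8, -0.1]
grip_width: -0.0
finger_force: 0.0
```

```bash
python3 - <<'E'
from plant import status, read_camera
import cv2
p,d=read_camera("top"); cv2.imwrite("pics/t4.png",cv2.resize(p[180:290,260:380,::-1],None,fx=5,fy=5,interpolation=cv2.INTER_CUBIC))
s=status.sense();print(s["time"],s["ee_pos"],s["force"])
E
```

```text
16.725 [0.52975272 0.15394598 0.19946483] [ 0.0548133   0.21141792 -1.26718418]
```

View pics/t4.png

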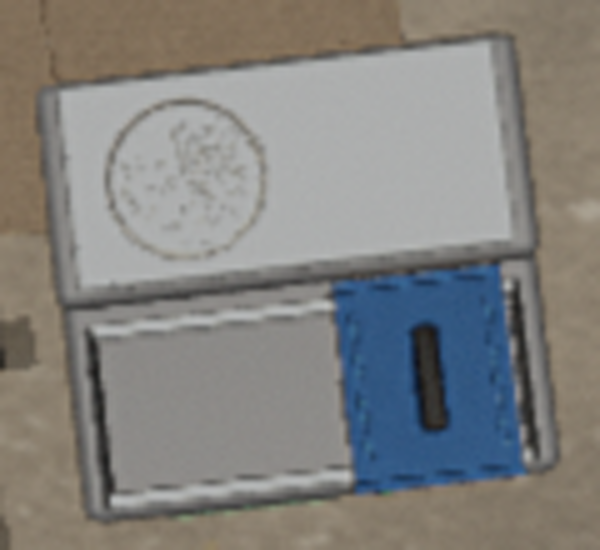

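The shutter is shut: its tab has moved from x≈386 to 429 px, about 20 mm, which is its full closing travel. The tin is still at (187,178). I'll hand the job in.

```bash
python3 -c "
from plant import arm
print(arm.finish_job())"
```

```text
the job is handed in; nothing more can be done
None
```

The scale is zeroed and the job handed in at about 17 s: I opened the shutter to its stop, pressed the key about 6 mm until it clicked, held it for about a second and let it up, then shut the shutter to its stop. The tin lid did not move, and nothing else round the scale was touched.

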